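# Turn a grooved hexagonal blank and lock it in the corner stop

### The job

Get the hexagonal wooden blank ready for carving: on the bench, roll it over until the flat with the groove faces up, then slide it until its side lies snugly along the long fence of the corner stop and its end touches the short end piece. Only then swing the wooden keeper round until it is square across the top of the blank, and leave the mallet, the chisel and the glue bottle where they are.

Things in the scene. Friction and masses are not known exactly. Their poses are not given: they have to be found in the camera images.
- blank: Pale wooden regular hexagonal prism, 160 mm long, 46 mm across flats, 53 mm across edges, flats 26.6 mm wide, about 0.22 kg. Origin at its centre (23 mm above the bench when lying on a flat); own y along its length; own +z is the outward normal of its one grooved flat. Friction with the bench about 0.6: a level push at mid-height slides it; a push high on a slanting upper flat, moving up and over, rolls it (a purely level push there can jam).
- groove_mid (a point): Centre of the blank's grooved flat: a groove 12 mm wide, 4 mm deep, with a darker floor, runs the whole length and notches both ends. At the start this flat is the lower slanting one facing the robot: two turns of 60 degrees away from the robot bring it up. The blank starts on the bench on the robot's side of the fence, roughly along it, its centre 115 to 145 mm from it.
- corner_stop: L-shaped wooden stop screwed to the bench, 35 mm high. Origin: its inside corner at bench level. The long fence, 30 mm thick, has its inside face on this frame's plane x = 0, from the corner to y = -190 mm; the blank belongs on its -x side (the robot's). The short end piece, 25 mm thick, has its inside face on the plane y = 0, from the corner to x = -55 mm.
- home (a point): Where the blank's centre lies when fully home: x = -26.6 mm, y = -80 mm in the corner stop's frame, 23 mm above the bench, the blank's length along that frame's y.
- keeper (a joint): Angle of the keeper, a flat wooden bar 24 mm wide and 12 mm thick, reaching 68 mm from its vertical pin. 0: it points along the corner stop's +y (open); it turns counter-clockwise seen from above to a stop at 1.571, pointing along the corner stop's -x, square across the blank. It starts at 0 to 0.4 and stays where it is left; 2 to 3 N at the knob moves it.
- keeper_pin (a point): The keeper's pivot on top of the fence, at x = 12 mm, y = -35 mm in the corner stop's frame; this point is level with the keeper's underside, 50 mm above the bench, 4 mm above a blank lying on a flat.
- keeper_knob (a point): Centre of the top of the keeper's upright round dark wooden knob, 20 mm diameter, 30 mm tall (from 62 to 92 mm above the bench), 45 mm from the pivot pin.
- mallet: Bystander: wooden mallet lying flat, dark head 75 x 120 x 60 mm centred 90 mm along its own +x, handle along its own -x to 155 mm from the origin; origin at bench level.
- chisel: Bystander: chisel lying along its own x, 255 mm long and 30 mm thick, wooden handle on the -x side; origin at bench level, about its middle.
- glue: Bystander: upright white bottle, 60 mm diameter, 130 mm tall; origin at the centre of its base.
There are look-alikes about, which are no part of the job. Leave any green look-alike of the corner_stop alone. Leave any black look-alike of the blank alone.

How it is judged:
By the outcome, as a careful person would: the job done as asked, in the order asked, and still so for the second after the job is handed in, with the robot touching nothing.
It also fails if it takes over 72 s, if anything falls off the work surface, if the arm or the gripper's body presses on something with over 40 N, if the wrist force passes 120 N, or if a joint passes its speed limit or range.

### The arm

A 7-joint arm with a two-finger parallel gripper is mounted at the origin on the work surface. World frame = base frame: x ahead of the robot, y to its left, z up, the work surface at z = 0. Lengths are in mm, angles in rad, forces in N, time in s.
With the tool pointing down it reaches from about 400 to 875 mm from the base axis. Payload 19.3 kg.
Tool frame: the origin (TCP) lies at the very end of the fingers, on their centre line; the grasp point (between the pads) lies 19 mm behind it (grip_point_offset is the z of the grasp point in the tool frame, in mm); z points along the fingers, y is the line along which they close (so a half turn about z gives the same grasp; the last joint's range is limited). The gripper opens to 85 mm and grips with 20 to 120 N. Pads are 22 mm wide; open, the fingers measure 114 mm over their backs; the gripper's body (76 mm by 85 mm) begins 54 mm behind the grasp point. The pads swing forward as they close: fully open they stand 13 mm farther back than shut.
Start: joints at [1.121, 0.521, -0.036, 1.599, 0.021, 1.021, -0.113], TCP at [231.681, -580.464, 231.291] pointing down, gripper open.
Joint ranges: [-2.91, 2.91], [-0.3, 2.13], [-1.5, 1.42], [0.17, 2.43], [-1.26, 4.41], [0.16, 1.93], [-2.52, 2.52]. Speed limits (rad/s): [1.89, 1.89, 2.39, 2.39, 3.01, 3.01, 3.01].

### API

Orientations are given as a 3x3 rotation matrix whose columns are the frame's x, y, z axes.
In Python, from workcell import movep, movel, goto_joints, open_gripper, clamp, wait, inverse_kinematics, read_state, camera, PlanningError, finish_job, grip_point_offset gives the robot as it stands. Calls block until the motion is done:
- movep(position, orientation): joint-space move of the TCP to a pose.
- movel(position, frame=None, max_speed=150, guard=None): straight line of the TCP; frame=None keeps the orientation; max_speed is the mean speed in mm/s. With guard (N) it stops when the force on the tool has changed by that much, and returns True; else False.
- goto_joints(angles): joint-space move.
- open_gripper() and clamp(): open the fingers fully, or close them until they stop; the grip force is fixed at half the most.
- wait(seconds).
- inverse_kinematics(position, orientation): joint angles nearest the present ones, or None.
- read_state(): the state.
- camera(name): name is "scene" or "top" or "wrist"; returns a dict with "image" (420x560x3 uint8, blue, green, red), "range_z" (420x560 float32, mm along the optical axis (not along the pixel's ray), 0 where there is no reading), "fx", "fy", "cx", "cy" (pixels), "dist_coeffs" ([k1, k2, p1, p2, k3] as OpenCV has them; the pictures are not rectified), "cam_to_world" (4x4, takes a point from camera to world coordinates). Camera axes: x right, y up, looking along -z (the intrinsics and any distortion apply to the point x, -y, -z); pixel columns grow to the right and rows downward; lengths in mm; the calibration is good to about 2 mm. A picture is of the moment at which its call begins.
A pose or a line that the arm cannot do raises PlanningError and nothing moves.
- finish_job(): hands the job in; it is judged then, once.
The state is a dict: "time": time; "qpos": joint angles; "qvel": joint speeds; "joint_efforts": joint torques, N m; "eef_pos": TCP position; "tool_rot": TCP orientation; "ft_force": force on the tool from outside, world axes, zero at the start; "torque": the same for the moment, N m; "finger_gap": finger opening in mm; "gripper_force": force on a finger pad.
Only numpy, scipy, OpenCV 4.12 (cv2) and the standard library are available. Lean on these libraries where they do the work, as an engineer would, in place of code of your own. Each camera call takes 0.05 s, during which the arm holds its last target. There are 200 camera calls.

## Working session

There is one attempt and no reset: what is moved stays moved. The work goes in short steps, each a Python script; the robot and the scene stay as the last script left them, time stands still between calls to the robot, and variables do not carry over. Pictures are saved under pics/ and viewed, at most 10 in all, crops included, and the job is handed in when it is done.

```bash
ls; mkdir -p pics; python3 - <<'E'
from workcell import *
import cv2,numpy as np
for n in ("scene","top"):
    c=camera(n); cv2.imwrite(f"pics/{n}0.png",c["image"]); np.savez(f"{n}0.npz",**{k:np.array(v) for k,v in c.items()})
    print(n,c["fx"],c["cx"],c["cy"],c["dist_coeffs"],np.round(c["cam_to_world"],3).tolist())
s=read_state();print(s["time"],s["tool_rot"],grip_point_offset)
E
```

```text
pics
scene 385.9790797729569 281.0528625842588 207.21317113450303 [-0.02843783  0.          0.          0.          0.        ] [[-0.153, -0.775, 0.613, 1115.568], [0.988, -0.109, 0.109, 64.736], [-0.018, 0.622, 0.783, 778.13], [0.0, 0.0, 0.0, 1.0]]
top 519.5161242705535 282.51930235466403 207.959978961126 [-0.16023911  0.          0.          0.          0.        ] [[0.016, 0.992, -0.127, 407.796], [-1.0, 0.015, -0.014, -33.047], [-0.012, 0.127, 0.992, 1336.715], [0.0, 0.0, 0.0, 1.0]]
0.1 [[ 9.28738530e-01  3.70735184e-01 -4.07366691e-04]
 [ 3.70735405e-01 -9.28738098e-01  8.96627354e-04]
 [-4.59256581e-05 -9.83757626e-04 -9.99999515e-01]] -18.700000000000003
```

View pics/scene0.png

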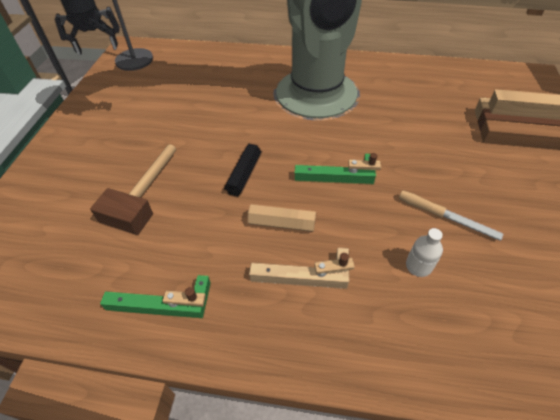

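View pics/top0.png

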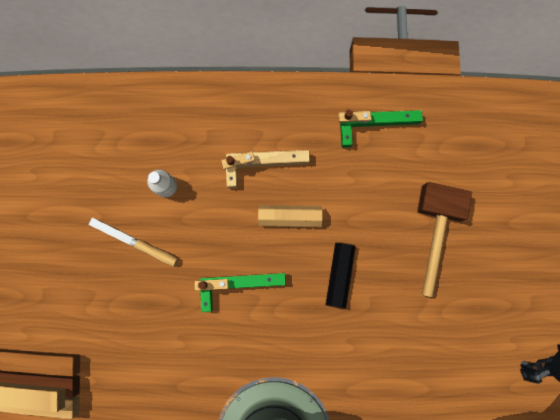

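Top view: candidates for the blank are the pale prism (290,216) and the black one (340,275). For the stop they are the pale one (265,160, knob 230,160) and two green ones (385,118) and (240,285). I choose the pale ones and check them in a crop.

```bash
cat > h.py <<'E'
import cv2,numpy as np
def cloud(c):
    K=np.array([[c["fx"],0,c["cx"]],[0,c["fy"],c["cy"]],[0,0,1.]],float)
    h,w=c["range_z"].shape; v,u=np.mgrid[:h,:w]
    n=cv2.undistortPoints(np.stack([u,v],-1).reshape(-1,1,2).astype(float),K,np.array(c["dist_coeffs"],float)).reshape(h,w,2)
    z=c["range_z"].astype(float); p=np.stack([n[...,0]*z,-n[...,1]*z,-z,np.ones_like(z)],-1)
    return (p@np.array(c["cam_to_world"]).T)[...,:3]
E
python3 - <<'E'
from h import *
for n,(a,b,x0,x1) in {"top":(140,240,210,340),"scene":(195,295,235,365)}.items():
    c=np.load(n+"0.npz");P=cloud(c)
    s=P[a:b,x0:x1].reshape(-1,3)
    print(n,"bench z",np.median(s[abs(s[:,2])<8,2]))
    if n=="top": polys={"blank":(205,230,252,330),"stop":(145,190,218,315)}
    else: polys={"blank":(200,235,242,320),"stop":(246,292,245,358)}
    for k,(r0,r1,c0,c1) in polys.items():
        q=P[r0:r1,c0:c1].reshape(-1,3)
        for lo,hi in ((42,50),(30,39),(58,68),(85,97)):
            m=q[(q[:,2]>lo)&(q[:,2]<hi)]
            if len(m)>15:
                r=cv2.minAreaRect(m[:,:2].astype(np.float32)); print(k,lo,hi,len(m),np.round(m.mean(0),1),np.round(r[0],1),np.round(r[1],1),round(r[2],1),np.round(cv2.boxPoints(r)).tolist())
c=np.load("top0.npz")["image"];cv2.imwrite("pics/crop.png",cv2.resize(c[140:240,210:340],None,fx=6,fy=6,interpolation=cv2.INTER_CUBIC))
E
```

```text
top bench z -0.14936652058440814
blank 42 50 708 [557.8 -31.7  45.7] [557.9 -32. ] [158.6  34.4] 89.9 [[541.0, -111.0], [575.0, -111.0], [575.0, 47.0], [541.0, 47.0]]
blank 30 39 259 [555.5 -34.9  34.6] [558.4 -32.3] [ 48.7 159.3] 0.5 [[533.0, 47.0], [535.0, -112.0], [583.0, -112.0], [582.0, 48.0]]
stop 30 39 788 [694.6  25.4  34.6] [679.1  26.2] [ 84.6 216.7] 4.7 [[628.0, 131.0], [646.0, -85.0], [730.0, -78.0], [712.0, 138.0]]
stop 58 68 247 [690.6  97.1  62. ] [690.6 100.9] [24.7 82.1] 16.4 [[667.0, 137.0], [690.0, 58.0], [714.0, 65.0], [691.0, 144.0]]
stop 85 97 52 [685.3 117.6  91.6] [685.5 117.2] [18.3 16.8] 4.9 [[676.0, 125.0], [677.0, 108.0], [695.0, 110.0], [694.0, 126.0]]
scene bench z -0.1821443917368697
blank 42 50 683 [559.1 -32.6  45.6] [559.  -32.9] [ 33.  159.7] 0.2 [[542.0, 47.0], [543.0, -113.0], [576.0, -113.0], [575.0, 47.0]]
blank 30 39 252 [576.6 -29.7  34.6] [576.9 -33. ] [ 11.2 160.1] 0.7 [[570.0, 47.0], [572.0, -113.0], [583.0, -113.0], [582.0, 47.0]]
stop 30 39 1190 [704.7  26.4  34.5] [680.6  24.9] [ 86.2 213.1] 4.8 [[629.0, 127.0], [647.0, -85.0], [732.0, -78.0], [715.0, 135.0]]
stop 58 68 326 [695.6  96.3  61.9] [693.1 100.2] [24.3 79.7] 16.9 [[670.0, 135.0], [693.0, 58.0], [716.0, 66.0], [693.0, 142.0]]
stop 85 97 70 [688.9 116.1  91.4] [688.8 116.5] [17.6 18.8] 17.2 [[678.0, 123.0], [683.0, 105.0], [700.0, 110.0], [694.0, 128.0]]
```

View pics/crop.png

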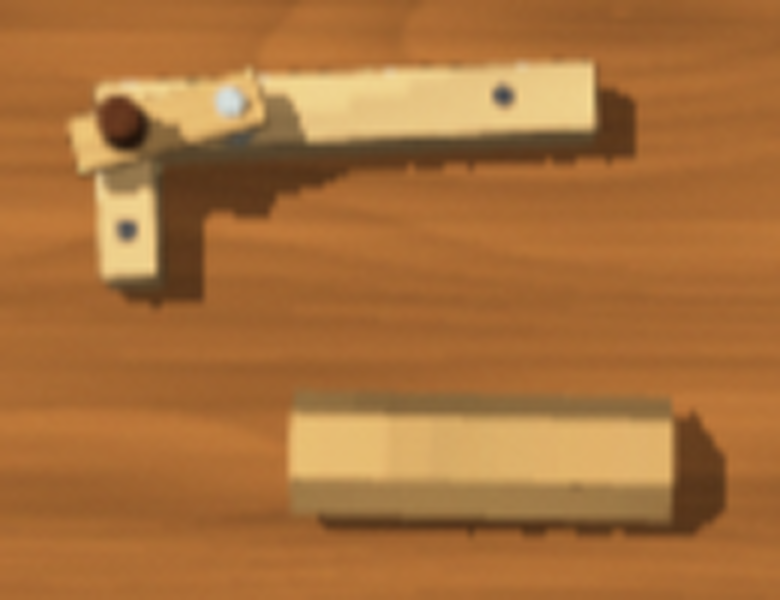

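The crop confirms the pale blank (crop 480,450) and the pale stop (crop 350,110) with its dark knob (crop 120,122). I'll do the first roll with the open fingers as a two-point pusher.

```bash
cat >> h.py <<'E'
from workcell import *
TH=np.radians(4.75); O=np.array([685.5,108.8]); XS=np.array([np.cos(TH),np.sin(TH)]); YS=np.array([-np.sin(TH),np.cos(TH)])
def R(a): c,s=np.cos(a),np.sin(a); return np.array([[c,s,0],[s,-c,0],[0,0,-1.]])
def W(x,y,z): return [*(O+x*XS+y*YS),z]
def look(tag=None,name="top",box=None):
    c=camera(name); P=cloud(c)
    if tag: 
        im=c["image"] if box is None else c["image"][box[0]:box[1],box[2]:box[3]]
        cv2.imwrite(f"pics/{tag}.png",im if box is None else cv2.resize(im,None,fx=5,fy=5,interpolation=cv2.INTER_CUBIC))
    return c,P
def blank(P,lo=30,hi=49):
    """min-area rect of blank points in the region robot-side of the fence"""
    q=P.reshape(-1,3); l=(q[:,:2]-O)@np.c_[XS,YS]
    m=q[(q[:,2]>lo)&(q[:,2]<hi)&(q[:,0]>500)&(l[:,0]<-2)&(l[:,1]<-1)&(l[:,1]>-240)]
    r=cv2.minAreaRect(m[:,:2].astype(np.float32)); return np.round(r[0],1),np.round(r[1],1),round(r[2],2),len(m)
def roll(xc,yc,a=0.,push=1.5,zc=39,deg=38,tip=13):
    d=np.array([np.cos(a),np.sin(a)]); c0=np.array([xc,yc])
    def pt(u,z): return [*(c0+(u-11)*d),z-tip]
    u0=-26.6+(zc-23)/np.sqrt(3)
    movep(pt(u0-30,110),R(a)); movel(pt(u0-8,zc),max_speed=120)
    f0=read_state()["ft_force"]
    movel(pt(u0+push,zc),max_speed=40); print("contact df",np.round(read_state()["ft_force"]-f0,1))
    r=np.array([u0+push-13.3,zc])
    for k in np.radians(np.linspace(0,deg,6)[1:]):
        v=np.array([np.cos(k)*r[0]+np.sin(k)*r[1],-np.sin(k)*r[0]+np.cos(k)*r[1]])
        movel(pt(v[0]+13.3,v[1]),max_speed=45); print(np.round(read_state()["ft_force"]-f0,1),end=" ")
    p=read_state()["eef_pos"]; movel([p[0]-25*d[0],p[1]-25*d[1],p[2]+70],max_speed=150)
    p=read_state()["eef_pos"]; movel([p[0]-110*d[0],p[1]-110*d[1],p[2]+20],max_speed=200); print("t",read_state()["time"])
E
python3 - <<'E'
from h import *
roll(558.5,-32.5)
for n in("top","scene"):
    c,P=look("r1"+n,n,(140,240,210,340) if n=="top" else (190,300,230,370)); print(blank(P,42,49),blank(P,30,39))
E
```

```text
contact df [-0.7 -0.7  0.3]
[-1.3  0.5  1.3] [-0.6  0.3  2. ] [-1.4 -0.7  4.6] [-1.4 -0.3  8.9] [-0.3  0.8 12.5] t 6.3083
(array([587.5, -31.8]), array([ 33.6, 158.5]), 0.72, 659) (array([626.7, -24.8]), array([135.2, 170.1]), 4.79, 257)
(array([588.3, -32.7]), array([159.9,  33.5]), 89.95, 728) (array([644.7, -25.1]), array([106.7, 161.4]), 8.09, 282)
```

View pics/r1top.png

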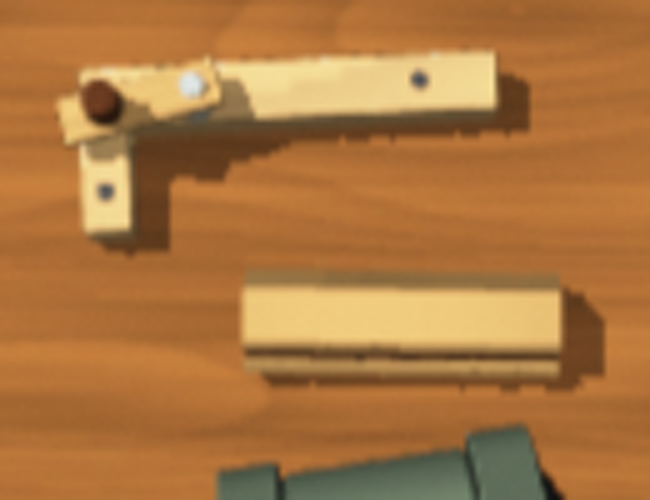

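After one turn the groove shows on the upper near flat (crop row 355, columns 245–560), so the first roll worked. Second roll, with contact just above the groove.

```bash
python3 - <<'E'
from h import *
roll(587.9,-32.3,zc=42,push=1.5)
for n in("top","scene"):
    c,P=look("r2"+n,n,(140,240,210,340) if n=="top" else (190,300,230,370)); print(blank(P,42,49),blank(P,30,39))
E
```

```text
contact df [-6.7  0.3 13.5]
[-2.6  0.5 10.2] [-2.7  1.3  7.1] [-0.1 -0.4  7.3] [-0.1 -0.7  8.5] [-0.2 -0.5 -0.2] t 10.9
(array([613.9, -31.6]), array([106.1, 150.2]), 31.34, 582) (array([641.7, -12.9]), array([106.8, 195.5]), 2.08, 321)
(array([614.4, -32.7]), array([159.4,  32.7]), 89.63, 682) (array([651.1, -29.2]), array([ 87.8, 159.7]), 4.4, 298)
```

View pics/r2top.png

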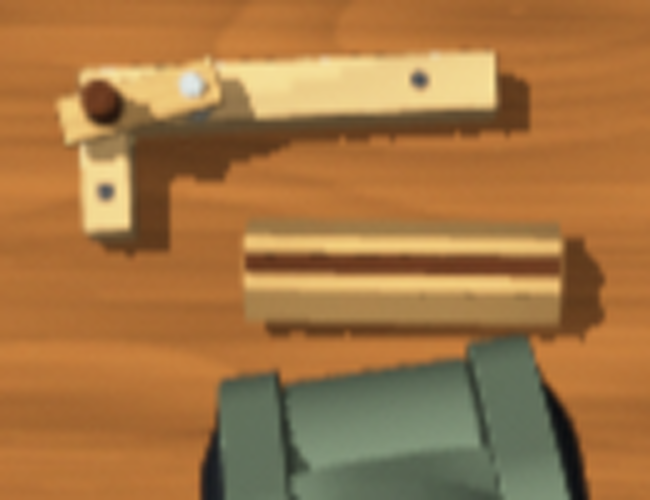

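The groove (crop row 263) faces up. Next: slide to near the fence, slide to the end piece, then press against the fence.

```bash
cat >> h.py <<'E'
def pos(): 
    p=read_state()["eef_pos"]; return np.round([*(np.c_[XS,YS].T@(p[:2]-O)),p[2]],1)
def px(y,x0,x1,guard=None,speed=50):   # wide push toward the fence
    movep(W(x0-10,y,90),R(TH)); movel(W(x0,y,2),max_speed=120)
    f0=read_state()["ft_force"]; g=movel(W(x1,y,2),max_speed=speed,guard=guard); print("px",g,pos(),np.round(read_state()["ft_force"]-f0,1))
    movel(W(x0-10,y,20),max_speed=120); movel(W(x0-10,y,120),max_speed=200)
def py(x,y0,y1,guard,speed=40):        # closed-finger push along the fence; y0,y1: finger centre
    clamp(); movep(W(x,y0-10,110),R(TH+np.pi/2)); movel(W(x,y0,12),max_speed=150)
    f0=read_state()["ft_force"]; g=movel(W(x,y1,12),max_speed=speed,guard=guard); print("py",g,pos(),np.round(read_state()["ft_force"]-f0,1))
    movel(W(x,y0-25,12),max_speed=120); movel(W(x,y0-25,120),max_speed=200); open_gripper()
def seen():
    for n in("top","scene"):
        c,P=look(None,n); q=P.reshape(-1,3); l=np.c_[(q[:,:2]-O)@np.c_[XS,YS],q[:,2]]
        m=l[(l[:,2]>43)&(l[:,2]<48.5)&(l[:,0]<-4)&(l[:,0]>-120)&(l[:,1]<-1)&(l[:,1]>-240)]
        r=cv2.minAreaRect(m[:,:2].astype(np.float32)); print(n,"top flat in stop frame",np.round(r[0],1),np.round(r[1],1),round(r[2],2),"y range",np.round(np.percentile(m[:,1],[1,99]),1))
E
python3 - <<'E'
from h import *
l=np.c_[XS,YS].T@(np.array([614.2,-32.4])-O); print(l)
px(l[1],l[0]-26.6-11-10,-69.5)
seen(); print(read_state()["time"])
E
```

```text
[ -82.74763923 -134.81082376]
px False [ -69.5 -134.8    2. ] [0.1 0.6 0.5]
top top flat in stop frame [-20.8 -73.8] [41.6 12.6] 78.54 y range [-92.8 -52.7]
scene top flat in stop frame [ -29.5 -132.9] [ 31.5 158.5] 0.01 y range [-211.   -54.3]
15.2667
```

```bash
python3 - <<'E'
from h import *
py(-29,-236,-164,8)
px(-80,-80,-58,8,30)
seen(); print(read_state()["time"])
E
```

```text
py True [ -29.2 -170.3   11.7] [ 1.2 -1.4 -0.7]
px True [-68.  -79.9   1.6] [-3.  -1.   0.3]
top top flat in stop frame [ -30.5 -157.7] [ 2.5 14.6] 86.27 y range [-159.4 -156.5]
scene top flat in stop frame [-27.2 -81.3] [156.3  32. ] 89.3 y range [-157.2   -3.5]
26.15
```

```bash
python3 - <<'E'
from h import *
px(-80,-78,-58,18,25)
py(-27,-180,-164,15,25)
p=W(-60,-90,330); movep(p,R(TH)); look("w1",  "wrist"); c,P=look(None,"scene")
cv2.imwrite("pics/s1.png",cv2.resize(c["image"][225:300,235:375],None,fx=5,fy=5,interpolation=cv2.INTER_CUBIC))
seen(); print(read_state()["time"])
E
```

```text
px True [-67.8 -80.1   1.4] [-2.   0.7  1.4]
py True [ -27.2 -170.1   12.1] [ 1.3 -1.8  1.4]Traceback (most recent call last):
  File "<stdin>", line 6, in <module>
  File "h.py", line 50, in seen
    r=cv2.minAreaRect(m[:,:2].astype(np.float32)); print(n,"top flat in stop frame",np.round(r[0],1),np.round(r[1],1),round(r[2],2),"y range",np.round(np.percentile(m[:,1],[1,99]),1))
                                                                                                                                                       ~~~~~~~~~~~~~^^^^^^^^^^^^^^^
    return _quantile_unchecked(
        a, q, axis, out, overwrite_input, method, keepdims, weights)
    return _ureduce(a,
                    func=_quantile_ureduce_func,
    ...<5 lines>...
                    overwrite_input=overwrite_input,
                    method=method)
    r = func(a, **kwargs)
    result = _quantile(arr,
                       quantiles=q,
    ...<2 lines>...
                       out=out,
                       weights=wgt)
    slices_having_nans = np.isnan(arr[-1, ...])
                                  ~~~^^^^^^^^^
IndexError: index -1 is out of bounds for axis 0 with size 0
```

View pics/w1.png

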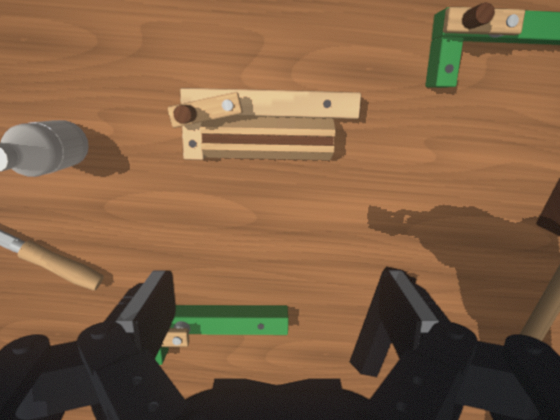

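View pics/s1.png

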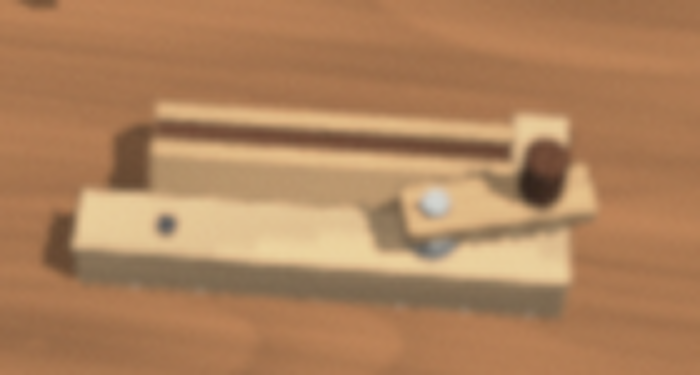

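The wrist view shows the blank's end against the end piece (202,140) and its side along the fence. Repeating the pushes moved it by under 0.3 mm. It is home, so now the keeper.

```bash
python3 - <<'E'
from h import *
print(read_state()["time"])
def F(p,d,z=69):
    return W(12-45*np.sin(p)+d*np.cos(p),-35+45*np.cos(p)+d*np.sin(p),z)
clamp(); p0=.21
movep(F(p0,36,130),R(TH+p0)); movel(F(p0,36),max_speed=150); f0=read_state()["ft_force"]
movel(F(p0,21),max_speed=40)
for p in np.linspace(p0,1.42,8)[1:]:
    movel(F(p,21),R(TH+p),max_speed=60); print(np.round(read_state()["ft_force"]-f0,1),end=" ")
p=1.571
a=np.array(F(p,21+6.75+1)); 
movel(F(p,22),R(TH+p),max_speed=30,guard=9); print("\n",pos(),np.round(read_state()["ft_force"]-f0,1))
g=movel(F(p,14),max_speed=15,guard=7); print(g,pos(),np.round(read_state()["ft_force"]-f0,1),read_state()["time"])
movel(F(p,40),max_speed=100); movel(F(p,40,170),max_speed=200); movel(W(-170,-60,200),max_speed=250); open_gripper()
for n in("top","scene"):
    c,P=look(None,n); q=P.reshape(-1,3); l=np.c_[(q[:,:2]-O)@np.c_[XS,YS],q[:,2]]
    i=c["image"][140:220,215:335] if n=="top" else c["image"][225:300,235:375]; cv2.imwrite(f"pics/k{n}.png",cv2.resize(i,None,fx=5,fy=5,interpolation=cv2.INTER_CUBIC))
    for lo,hi in((59,66),(86,97),(43,48.5)):
        m=l[(l[:,2]>lo)&(l[:,2]<hi)&(abs(l[:,0])<90)&(l[:,1]<60)&(l[:,1]>-165)]
        if len(m)>10: r=cv2.minAreaRect(m[:,:2].astype(np.float32)); print(n,lo,len(m),np.round(r[0],1),np.round(r[1],1),round(r[2],2))
print(read_state()["time"])
E
```

```text
35.775
[ 0.   0.1 -0.2] [-0.7 -0.2 -0.8] [-0.4 -0.1 -0.6] [-0.9  0.4 -0.8] [-0.8 -0.5 -0.9] [-1.   1.1 -0.4] [-0.9 -0.3 -1.2] 
 [-32.8 -12.8  69. ] [-0.3  0.5 -0.5]
True [-33.  -12.8  68.9] [0.  1.1 0.9] 41.5167
top 59 69 [  8.8 -34.8] [29.8 23.6] 1.03
top 43 133 [-26.6 -79.1] [159.7  28.5] 86.59
scene 59 255 [-13.8 -34.8] [24.  79.3] 87.21
scene 86 67 [-32.9 -33.6] [18.2 18.6] 51.12
scene 43 532 [-10.2 -79.8] [156.8  65. ] 88.66
44.1583
```

View pics/kscene.png

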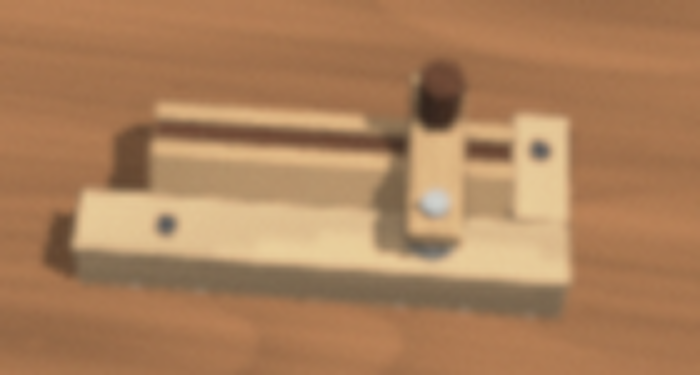

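View pics/ktop.png

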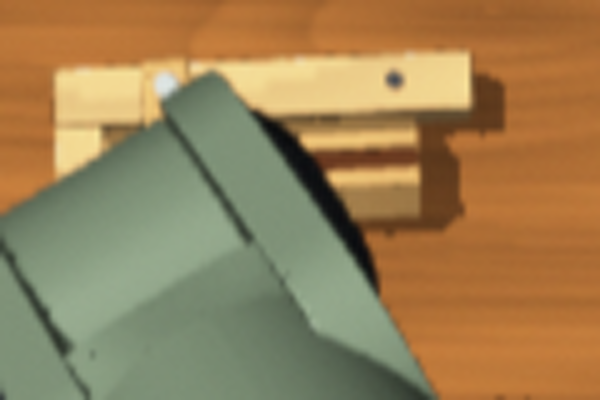

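Keeper looks about square (scene crop, knob 440,85; pin 435,203). I'll press it once more to be sure it is against its stop.

```bash
python3 - <<'E'
from h import *
clamp()
for z in(170,69): movep(W(-33,5,z),R(TH+np.pi/2)) if z==170 else movel(W(-33,5,z),max_speed=150)
for k in range(2):
    f0=read_state()["ft_force"]; g=movel(W(-33,-20,69),max_speed=20,guard=13); print(g,pos(),np.round(read_state()["ft_force"]-f0,1))
movel(W(-33,5,69),max_speed=100); movel(W(-33,5,170),max_speed=200); movel(W(-200,-60,230),max_speed=250)
c,P=look(None,"scene"); q=P.reshape(-1,3); l=np.c_[(q[:,:2]-O)@np.c_[XS,YS],q[:,2]]
for lo,hi in((59,66),(86,97),(43,48.5)):
    m=l[(l[:,2]>lo)&(l[:,2]<hi)&(l[:,0]>-90)&(l[:,0]<(40 if lo>50 else -8))&(l[:,1]<60)&(l[:,1]>-165)]
    r=cv2.minAreaRect(m[:,:2].astype(np.float32)); print(lo,len(m),np.round(r[0],1),np.round(r[1],1),round(r[2],2))
print(read_state()["time"])
E
```

```text
True [-33.2 -12.8  68.8] [0.2 1.7 2.6]
True [-33.2 -12.8  68.8] [-1.1  1.7 -1. ]
59 255 [-14.3 -34. ] [24. 80.] 89.76
86 67 [-32.8 -33.7] [18.4 17.7] 49.74
43 513 [-26.7 -79.5] [156.8  32.5] 88.98
49.5333
```

```bash
python3 -c "
from workcell import *
print(finish_job())"
```

```text
the job is handed in; nothing more can be done
None
```

The job is handed in at about 50 s of the 72 s: the blank was rolled groove-up and slid home against the fence and end piece, then the keeper was swung square against its stop; the mallet, chisel and glue bottle were not touched.

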